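Stop down the iris of a light base to its preset index

ROBOT

A 6-joint arm with a two-finger parallel gripper is mounted at the origin on a cart in front of the work surface, level with it; the furniture and walls round the work are solid. World frame = base frame: x ahead of the robot, y to its left, z up, the work surface at z = 0. Lengths are in mm, angles in rad, forces in N, time in s.
With the tool pointing down it reaches from about 250 to 775 mm from the base axis. Payload 4 kg.
Tool frame: the origin (TCP) lies on the mounting face of the last link; the fingertips stand 173 mm ahead of it and the grasp point (between the pads) lies 155 mm ahead of it; z points along the fingers, y is the line along which they close (so a half turn about z gives the same grasp; the last joint's range is limited). The gripper opens to 85 mm and grips with 20 to 120 N. Pads are 22 mm wide; open, the fingers measure 114 mm over their backs; the gripper's body (76 mm by 85 mm) begins 54 mm behind the grasp point. The pads swing forward as they close: fully open they stand 13 mm farther back than shut.
Start: joints at [-1.219, 0.087, 1.371, -0, 1.684, -0.103], TCP at [241.6, -494.095, 404.741] pointing down, gripper open.
Joint ranges: [-3.1, 3.1], [-0.76, 2.03], [0.27, 2.55], [-1.08, 4.22], [0.17, 2.65], [-2.57, 2.57]. Speed limits (rad/s): [2.79, 2.79, 3.14, 3.14, 3.14, 3.14].

INTERFACE

Orientations are given as a unit quaternion [x, y, z, w].
In Python, from workcell import sensors, vision, sign_off gives the robot as it stands. The module is installed in compiled form; this text tells all that it offers.
- The arm moves only by the tool carry_out, never from a script. Its argument "deltas" is a list of rows, each an object with "offset": the shift along the tool's x, y, z in mm, a list of three; "turn": the turn about the tool's z in degrees. In form: [{"offset": [tx, ty, tz], "turn": turn}, ...]. A call has 1 to 5 rows; each row is the pose to reach, as a shift and turn from the pose commanded when the call began, along the tool's axes at that moment; what a row does not reach only later rows make up. A row lasts 1/10 s, in which the tool goes at most 50 mm and 8.59 degrees, less where a joint would pass 70% of its speed; a pose out of reach is approached as far as the arm can. A call with a gripper value outside its range is refused whole. "hand" is the finger opening in mm, from 0 to 85.4, set as the call begins (left out, the last holds). The fingers move at their own pace and stop on an object; "squeeze" is the grip in N (left out, the last holds). Time passes only in rows, so rows that repeat a pose let the fingers close. It gives the time, the measured TCP pose, the force, the opening and the grip force at its end, in the units of the state.
- sensors.get_obs(): the state, without advancing time (a new reading comes with each control period).
- vision.snapshot(name): name is "scene" or "top" or "wrist"; returns the picture (384x512x3 uint8, red, green, blue); there is no depth.
- vision.calibration(name): a dict with "intrinsics" (3x3 intrinsics, pixels), "D" ([k1, k2, p1, p2, k3] as OpenCV has them; the pictures are not rectified), "view" (4x4, takes a point from world to camera coordinates); the wrist camera has in their place "T_tool_cam" (4x4, takes a point from camera to tool coordinates, whose origin is the TCP and whose axes are the flange's). Camera axes: x right, y down, z forward; pixel columns grow to the right and rows downward; lengths in mm; the calibration is good to about 2 mm. A picture is of the moment at which its call begins: read the wrist's pose just before it. calibration takes no time and is no camera call.
- sign_off(): hands the job in; it is judged then, once.
The state is a dict: "time_s": time; "joint_pos": joint angles; "joint_vel": joint speeds; "joint_efforts": joint torques, N m; "tcp_pos": TCP position; "ee_rot": TCP orientation; "wrist_force": force on the tool from outside, world axes, zero at the start; "ft_torque": the same for the moment, N m; "finger_gap": finger opening in mm; "finger_force": force on a finger pad.
Only numpy, scipy, OpenCV 4.12 (cv2) and the standard library are available. Lean on these libraries where they do the work, as an engineer would, in place of code of your own. Each camera call takes 0.05 s, during which the arm holds its last target. There are 200 camera calls.

TASK

Stop down the iris of the transmitted-light base to its preset: push the blue clamp lever fully round to release the iris ring, push the ring's black-knobbed lever round its arc until its pointer line stands over the middle of the red preset clip on the scale, then push the clamp lever fully back so that the ring is clamped again. Push with the fingertips only and gently: nothing is to be pinched or lifted, the light base and the red clip stay where they are, and the things standing round about are left alone.

Things in the scene. Friction and masses are not known exactly. Their poses are not given: they have to be found in the camera images.
- light_base: Grey light base, 180 x 200 x 50 mm, about 3 kg, loose on rubber feet (a level push of roughly 20 N slides it). Origin: centre of its underside; z up; its front (green rocker switch) looks to its -x. On top, 12 mm behind the middle, the black knurled iris ring, radius 44 mm; a silver scale round its front half. Nothing on it is higher than 78 mm but the two knobs.
- iris_axis (a point): A point on the upright axis of the iris ring, 76 mm above the bench, fixed to the base; the ring's lever turns about it.
- lever_knob (a point): Centre of the top of the black upright knob at the end of the iris lever: a pin 12 mm across that reaches from 69 to 108 mm above the bench, 86 mm from the iris axis. Push the pin from the side, anywhere above 80 mm.
- lever_pointer (a point): Point of the white pointer line on the steel lever arm (6 mm wide, 69 to 74 mm above the bench), 70 mm from the iris axis, on the line from the axis to the knob.
- iris_lever (a joint): Angle of the iris ring, rad: 0 = open, lever 130 degrees counter-clockwise (from above) of the base's +x, to its front left; grows counter-clockwise past the front (0.87) to the stop at 1.75, front right, iris nearly shut. Released, it stays where it is left and needs about 2 N at the knob; clamped, it resists about 12 N.
- index_mark (a point): Middle of the red preset clip, 18 mm long and 10 mm wide with a white centre line, riding on the scale 70 mm from the iris axis; top 56 mm above the bench, so the lever arm passes 13 mm over it. It always stands counter-clockwise (seen from above) of the starting lever. It slides if it is knocked.
- clamp_axis (a point): A point on the upright axis of the clamp lever, 76 mm above the bench, to the right of the ring, fixed to the base.
- clamp_knob (a point): Centre of the top of the blue upright knob at the end of the clamp lever: a pin 12 mm across that reaches from 67 to 106 mm above the bench, 42 mm from the clamp axis. Push the pin from the side, anywhere above 80 mm.
- clamp_lever (a joint): Angle of the clamp lever in rad: 0 = released (lever points to the back of the base, 10 degrees counter-clockwise from its +x), grows clockwise seen from above up to the stop at 1.2 = fully clamped (lever points to the back right). It stays where it is left; it needs about 2 to 6 N at the knob. Its cam presses a brake shoe on the ring harder and harder from about 0.2 on.
- loupe: Black eye loupe, 37 mm across, 34 mm high, upright on the bench left of the base; origin under its centre. Bystander.
- weight_200: Brass knob weight, 29 mm across, 45 mm high, right of the base near the clamp; origin under its centre. Bystander.
- bottle: White bottle with a yellow cap, 55 mm across, 112 mm high, behind the base; origin under its centre. Bystander.

How it is judged:
By the outcome, as a careful person would: the job done as asked, in the order asked, and still so for the second after the job is handed in, with the robot touching nothing.
It also fails if it takes over 59 s, if anything falls off the work surface, if the arm or the gripper's body presses on something with over 40 N, if the wrist force passes 120 N, or if a joint passes its speed limit or range.

## Working session

There is one attempt and no reset: what is moved stays moved. The work goes in short steps, Python scripts to look and compute and a tool call to move; the robot and the scene stay as the last step left them, time stands still between calls to the robot, and variables do not carry over. Pictures are saved under pics/ and viewed, at most 10 in all, crops included, and the job is handed in when it is done.

Besides the shell and the picture viewer there is one more tool, called as name([rows], argument=value, ...), one row to a line, values as JSON. carry_out: Moves the arm, as the interface text tells. Its arguments: {"type":"object","properties":{"deltas":{"type":"array","items":{"type":"object","properties":{"offset":{"type":"array","items":{"type":"number"}},"turn":{"type":"number"}}}},"hand":{"type":"number"},"squeeze":{"type":"number"}},"required":["deltas"]}

```bash
mkdir -p pics; cat > h.py <<'E'
import numpy as np,cv2
from workcell import sensors,vision
def save(n,f):
    im=vision.snapshot(n); cv2.imwrite('pics/'+f,im[:,:,::-1]); return im
def ray(n,uv):
    c=vision.calibration(n)
    p=cv2.undistortPoints(np.array([[uv]],float),np.array(c['intrinsics']),np.array(c['D']))[0,0]
    V=np.array(c['view']);R=V[:3,:3]
    return -R.T@V[:3,3], R.T@np.array([p[0],p[1],1])
def onplane(n,uv,z):
    o,d=ray(n,uv); return o+d*(z-o[2])/d[2]
def proj(n,P):
    c=vision.calibration(n);V=np.array(c['view'])
    return cv2.projectPoints(np.array([P],float),cv2.Rodrigues(V[:3,:3])[0],V[:3,3],np.array(c['intrinsics']),np.array(c['D']))[0][0,0]
def blobs(im,lo,hi,amin=8):
    m=cv2.inRange(cv2.cvtColor(im,cv2.COLOR_RGB2HSV),np.array(lo),np.array(hi))
    n,l,s,c=cv2.connectedComponentsWithStats(m)
    return [(s[i][4],s[i][:4].tolist(),c[i].round(1).tolist()) for i in range(1,n) if s[i][4]>=amin]
E
python3 - <<'E'
from h import *
o=sensors.get_obs();print(o)
a=save('top','top0.png');b=save('scene','scene0.png')
for n,i in(('top',a),('scene',b)):
    print(n,'blue',blobs(i,(100,120,50),(125,255,255)))
    print('red',blobs(i,(0,150,80),(6,255,255)),blobs(i,(174,150,80),(180,255,255)))
    print('green',blobs(i,(45,100,40),(85,255,255)))
    print(vision.calibration(n)['intrinsics'],vision.calibration(n)['view'])
cv2.imwrite('pics/a.png',np.vstack([a,b])[:,:,::-1])
E
```

```text
{'time_s': 0.0, 'joint_pos': array([-1.21910260e+00,  8.79747534e-02,  1.37227124e+00,  2.39102648e-05,
        1.68358302e+00, -1.03095030e-01]), 'joint_vel': array([ 0.00015805, -0.00126703, -0.00028804,  0.00071905,  0.00096041,
       -0.00058192]), 'joint_efforts': array([-9.41435719e-04, -3.51868343e+01, -3.13269460e+01, -2.59750595e-04,
        1.08171621e-02,  2.93107043e-06]), 'tcp_pos': array([ 241.56368105, -493.99090707,  403.51926961]), 'ee_rot': array([ 9.74256203e-01,  2.25440902e-01, -1.26842437e-04, -1.11102619e-03]), 'wrist_force': array([ 0.93643927, -0.25511024,  0.36898987]), 'ft_torque': array([-0.05247132,  0.03499689,  0.00977108]), 'finger_force': 0.0, 'finger_gap': 85.44238195603307}
top blue [(np.int32(140), [71, 17, 13, 14], [77.2, 23.0])]
red [(np.int32(188), [11, 10, 17, 15], [19.4, 16.9]), (np.int32(9), [488, 22, 4, 3], [489.9, 22.8]), (np.int32(71), [468, 31, 12, 16], [472.3, 36.5]), (np.int32(157), [27, 121, 38, 8], [45.7, 124.7]), (np.int32(83), [111, 192, 19, 12], [119.6, 197.2])] []
green [(np.int32(128), [257, 109, 68, 50], [292.5, 139.3]), (np.in
[... 924 characters left out ...]
p.int32(15), [325, 144, 4, 12], [326.6, 149.3]), (np.int32(20), [317, 159, 7, 11], [320.1, 164.0]), (np.int32(23), [293, 180, 14, 7], [299.7, 183.1]), (np.int32(27), [272, 190, 14, 5], [278.0, 192.3]), (np.int32(185), [122, 194, 125, 9], [184.6, 199.5]), (np.int32(10), [319, 257, 4, 5], [320.2, 258.8])]
[[403.23254699   0.         256.95997393]
 [  0.         403.23254699 192.28664033]
 [  0.           0.           1.        ]] [[-7.62174647e-01 -6.47273104e-01 -1.12843254e-02  3.73422173e+02]
 [-3.27800540e-01  4.00904377e-01 -8.55466239e-01  3.35665607e+02]
 [ 5.58244224e-01 -6.48315671e-01 -5.17735625e-01  4.92270101e+02]
 [ 0.00000000e+00  0.00000000e+00  0.00000000e+00  1.00000000e+00]]
```

View pics/top0.png

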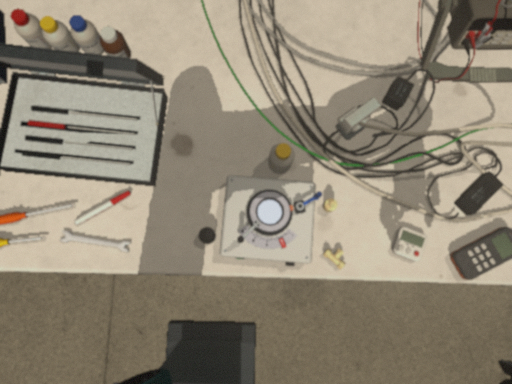

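View pics/scene0.png

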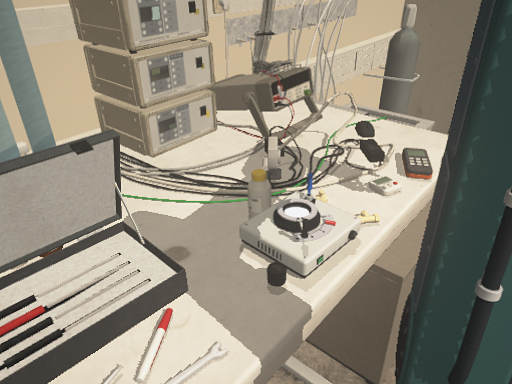

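The top view shows the base about (267,220), ring (268,211), clamp lever (300,208)→(320,196), red clip (283,243) and lever to the front left. I'll enlarge it.

```bash
python3 - <<'E'
from h import *
a=cv2.imread('pics/top0.png');b=cv2.imread('pics/scene0.png')
A=cv2.resize(a[165:275,205:345],None,fx=5,fy=5,interpolation=cv2.INTER_CUBIC)
cv2.imwrite('pics/topc.png',A)
B=cv2.resize(b[165:285,230:380],None,fx=5,fy=5,interpolation=cv2.INTER_CUBIC)
cv2.imwrite('pics/scc.png',B)
ra=a[:,:,::-1]; print([x for x in blobs(ra,(100,80,30),(125,255,255),5)],[x for x in blobs(ra,(0,100,80),(8,255,255),5)],[x for x in blobs(ra,(172,100,80),(180,255,255),5)])
E
```

```text
[(np.int32(174), [70, 16, 16, 15], [77.6, 23.1]), (np.int32(40), [304, 193, 17, 11], [312.1, 198.4])] [(np.int32(52), [494, 0, 7, 20], [496.5, 9.0]), (np.int32(227), [11, 9, 18, 17], [19.4, 17.1]), (np.int32(39), [485, 22, 8, 13], [489.2, 27.7]), (np.int32(129), [466, 30, 16, 20], [473.0, 36.4]), (np.int32(29), [457, 66, 12, 13], [463.9, 71.9]), (np.int32(193), [27, 121, 38, 8], [45.7, 124.6]), (np.int32(122), [110, 191, 20, 14], [119.6, 197.2]), (np.int32(5), [21, 212, 5, 2], [23.0, 212.8]), (np.int32(40), [279, 238, 7, 10], [282.1, 242.7]), (np.int32(14), [415, 251, 4, 5], [416.4, 253.2])] []
```

View pics/topc.png

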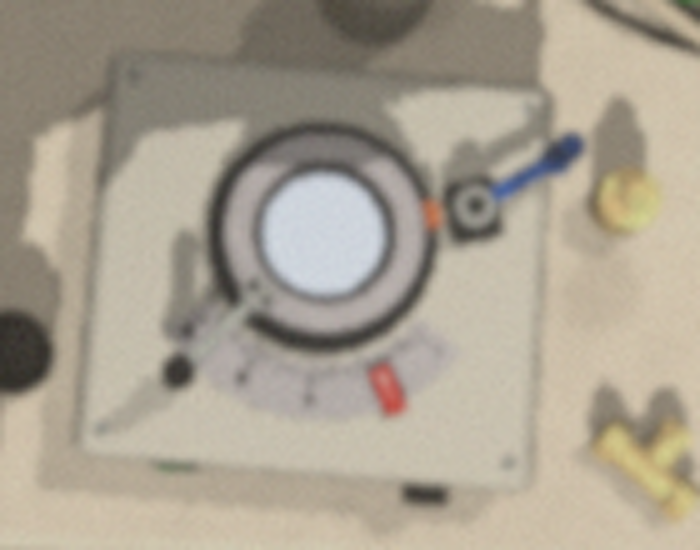

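View pics/scc.png

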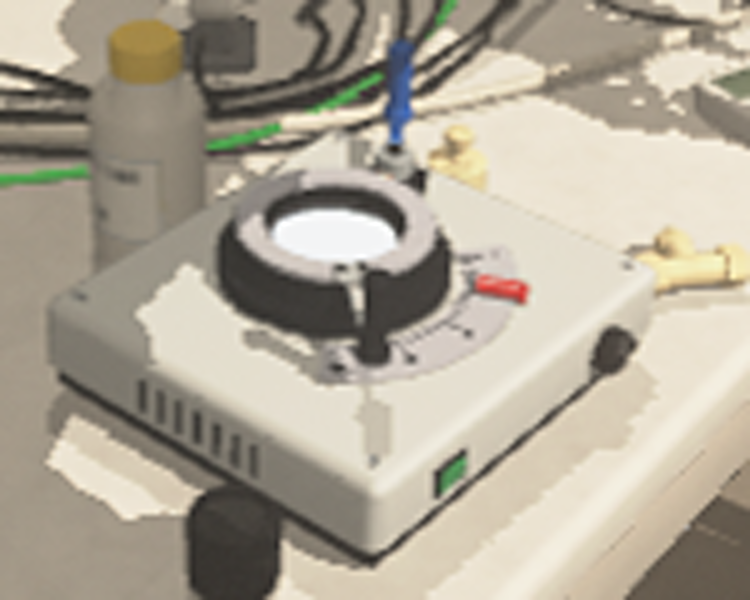

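```bash
cat >> h.py <<'E'
from scipy.spatial.transform import Rotation as Ro
def ang(p,c): return np.degrees(np.arctan2(p[1]-c[1],p[0]-c[0]))
E
python3 - <<'E'
from h import *
f=lambda U,V:((U+.5)/5-.5+205,(V+.5)/5-.5+165)
g=lambda U,V:((U+.5)/5-.5+230,(V+.5)/5-.5+165)
P={}
for k,uv,z in [('ring',(322,237),74),('disc',(324,232),74),('clampax',(475,206),76),('clampknob',(570,146),106),('leverknob',(179,370),108),('clip',(388,389),56),('BL',(117,57),50),('BR',(550,95),50),('FR',(528,487),50),('FL',(84,450),50),('bottle',(375,5),112),('weight',(628,200),45),('loupe',(15,352),34)]:
    P[k]=onplane('top',f(*uv),z); print(k,P[k].round(1))
for k,uv,z in [('clampknob',(401,43),106),('leverknob',(374,335),108),('clip',(502,289),54)]:
    print('scene',k,onplane('scene',g(*uv),z).round(1))
c=P['ring']
print('lev',ang(P['leverknob'],c),np.hypot(*(P['leverknob']-c)[:2]),'clip',ang(P['clip'],c),np.hypot(*(P['clip']-c)[:2]))
c=P['clampax'];print('cl',ang(P['clampknob'],c),np.hypot(*(P['clampknob']-c)[:2]))
print('base',ang(P['BL'],P['FL']),ang(P['BR'],P['FR']),ang(P['BL'],P['BR'])-90)
o=sensors.get_obs();print(Ro.from_quat(o['ee_rot']).as_matrix().round(4))
c=vision.calibration('wrist');print(c)
E
```

```text
ring [ 519.4 -166.5   74. ]
disc [ 521.6 -167.3   74. ]
clampax [ 534.5 -231.5   76. ]
clampknob [ 556.7 -266.5  106. ]
leverknob [ 459.4 -107.4  108. ]
clip [ 456.8 -197.4   56. ]
BL [599.8 -75.4  50. ]
BR [ 589.  -268.2   50. ]
FR [ 417.2 -258.9   50. ]
FL [427.4 -67.8  50. ]
bottle [ 612.5 -184.   112. ]
weight [ 543.8 -303.9   45. ]
loupe [469.3 -35.1  34. ]
scene clampknob [ 555.6 -265.3  106. ]
scene leverknob [437.5 -72.3 108. ]
scene clip [ 453.7 -194.1   54. ]
lev 135.4730344123322 84.1723080928142 clip -153.68744777992092 69.813622921723
cl -57.69449246633089 41.46744810613807
base -2.516463773870348 -3.1122575264648713 -3.190004135296064
[[ 8.983e-01  4.393e-01 -7.000e-04]
 [ 4.393e-01 -8.983e-01  1.900e-03]
 [ 2.000e-04 -2.000e-03 -1.000e+00]]
{'intrinsics': array([[302.47591597,   0.        , 260.92462513],
       [  0.        , 302.47591597, 195.19022113],
       [  0.        ,   0.        ,   1.        ]]), 'D': array([-0.07684906,  0.        ,  0.        ,  0.        ,  0.        ]), 'T_tool_cam': array([[-1.67507843e-04, -9.61682785e-01, -2.74164537e-01,
         6.98575310e+01],
       [ 9.99999970e-01, -2.10374950e-04,  1.26953432e-04,
        -1.37552006e+00],
       [-1.79766281e-04, -2.74164507e-01,  9.61682791e-01,
         3.13198278e+01],
       [ 0.00000000e+00,  0.00000000e+00,  0.00000000e+00,
         1.00000000e+00]])}
```

carry_out([
  {"offset":[40,-20,0],"turn":0},
  {"offset":[80,-40,0],"turn":0},
  {"offset":[120,-60,0],"turn":0},
  {"offset":[160,-80,0],"turn":0},
  {"offset":[200,-97,0],"turn":0},
], hand=0)

```text
time_s: 0.6
tcp_pos: [379.2, -317.4, 404.3]
ee_rot: [0.974, 0.225, -0.0, -0.0]
wrist_force: [0.2, -0.9, 0.0]
finger_gap: 12.3
finger_force: 0.0
```

carry_out([
  {"offset":[40,-20,0],"turn":0},
  {"offset":[80,-40,0],"turn":0},
  {"offset":[90,-44,0],"turn":0},
  {"offset":[90,-44,0],"turn":0},
  {"offset":[90,-44,0],"turn":0},
])

```text
time_s: 1.1
tcp_pos: [439.9, -240.5, 404.3]
ee_rot: [0.974, 0.225, -0.001, 0.0]
wrist_force: [-0.1, -0.9, -0.2]
finger_gap: 0.2
finger_force: 0.0
```

```bash
cat >> h.py <<'E'
def wray(o,uv):
    c=vision.calibration('wrist');T=np.array(c['T_tool_cam'])
    p=cv2.undistortPoints(np.array([[uv]],float),np.array(c['intrinsics']),np.array(c['D']))[0,0]
    R=Ro.from_quat(o['ee_rot']).as_matrix()
    return o['tcp_pos']+R@T[:3,3], R@(T[:3,:3]@np.array([p[0],p[1],1]))
def wplane(o,uv,z):
    c,d=wray(o,uv); return (c+d*(z-c[2])/d[2]).round(1)
def wproj(o,P):
    c=vision.calibration('wrist');T=np.array(c['T_tool_cam']);R=Ro.from_quat(o['ee_rot']).as_matrix()
    q=T[:3,:3].T@(R.T@(np.array(P)-o['tcp_pos'])-T[:3,3])
    return cv2.projectPoints(q[None],np.zeros(3),np.zeros(3),np.array(c['intrinsics']),np.array(c['D']))[0][0,0].round(1)
def brief():
    o=sensors.get_obs();print('t',o['time_s'].__round__(2),o['tcp_pos'].round(1),'F',o['wrist_force'].round(1),'yaw',np.degrees(np.arctan2(*Ro.from_quat(o['ee_rot']).as_matrix()[[1,0],0])).round(2),'gap',round(o['finger_gap'],1),'j',o['joint_pos'].round(2));return o
E
python3 - <<'E'
from h import *
o=brief();w=vision.snapshot('wrist');cv2.imwrite('pics/w0.png',w[:,:,::-1])
cv2.imwrite('pics/w0v.png',cv2.resize(w,(768,576),interpolation=cv2.INTER_CUBIC)[:,:,::-1])
for k,P in dict(knob=(556.7,-266.5,106),cax=(534.5,-231.5,76),ring=(519.4,-166.5,76),lk=(459.4,-107.4,108),clip=(456.8,-197.4,56)).items(): print(k,wproj(o,P)*1.5)
E
```

```text
t 1.1 [ 439.9 -240.5  404.3] F [-0.1 -0.9 -0.2] yaw 26.04 gap 0.2 j [-0.61 -0.02  1.48 -0.    1.68  0.5 ]
knob [526.8 121.2]
cax [447.15 132.3 ]
ring [342.45 107.1 ]
lk [199.05 154.35]
clip [348.3 216.6]
```

View pics/w0v.png

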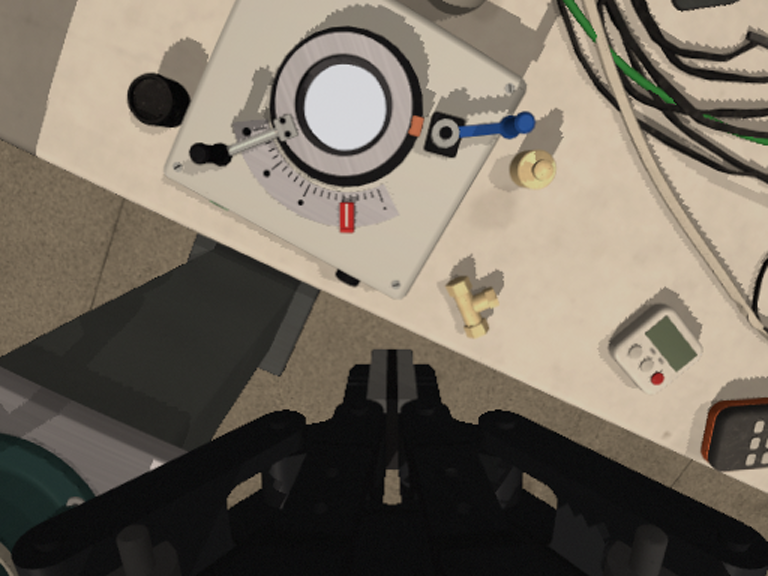

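The wrist view confirms positions (at 1.5× scale): clamp knob (526,122), clamp axis (447,132), ring (342,106), lever knob (197,154), clip (347,216), all within about 2 mm of the estimate. Fingertips closed are about 15 × 22 mm. I'll go behind the clamp knob.

carry_out([
  {"offset":[30,34,0],"turn":0},
  {"offset":[55,62,10],"turn":-3},
  {"offset":[68,77,40],"turn":-6},
  {"offset":[68,77,85],"turn":-6},
  {"offset":[68,77,120],"turn":-6},
])

```text
time_s: 1.65
tcp_pos: [534.2, -281.3, 281.9]
ee_rot: [0.962, 0.275, -0.001, -0.001]
wrist_force: [-0.7, -0.4, -1.0]
finger_gap: -0.1
finger_force: 0.0
```

carry_out([
  {"offset":[0,0,15],"turn":0},
  {"offset":[0,0,24],"turn":0},
  {"offset":[0,0,24],"turn":0},
  {"offset":[0,0,24],"turn":0},
])

```text
time_s: 2.05
tcp_pos: [535.4, -280.1, 263.1]
ee_rot: [0.961, 0.276, 0.001, 0.002]
wrist_force: [-0.5, -0.4, 0.3]
finger_gap: -0.0
finger_force: 0.0
```

```bash
python3 - <<'E'
from h import *
o=brief();w=vision.snapshot('wrist');cv2.imwrite('pics/w1.png',w[:,:,::-1])
cv2.imwrite('pics/w1v.png',cv2.resize(w,(768,576),interpolation=cv2.INTER_CUBIC)[:,:,::-1])
print(wproj(o,(556.7,-266.5,106))*1.5)
E
```

```text
t 2.05 [ 535.4 -280.1  263.1] F [-0.5 -0.4  0.3] yaw 32.02 gap -0.0 j [-0.58  0.27  1.44 -0.    1.42  0.44]
[393.  322.8]
```

View pics/w1v.png

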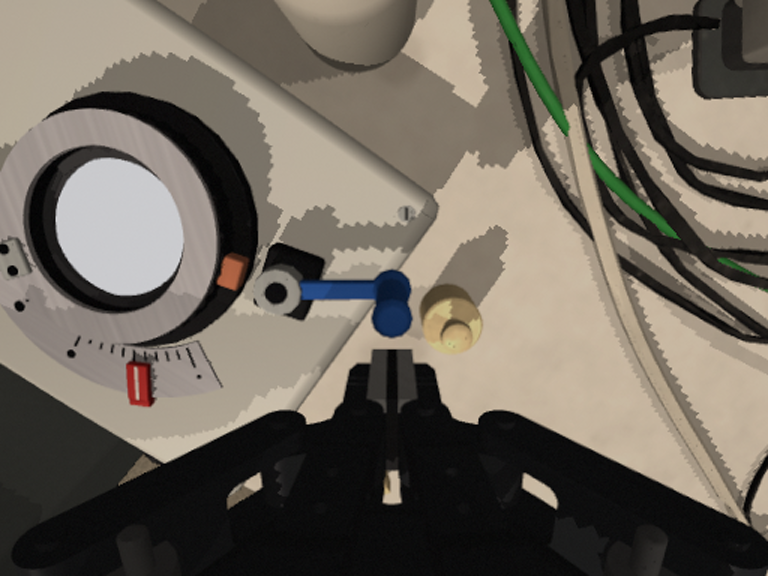

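Knob top at (393,318), dead ahead of the fingertips (393,350); the weight stays below and to the right. Planning the arc.

```bash
cat >> h.py <<'E'
def rows(start,targets):
    """start (x,y,yaw), targets [(x,y,yaw)] -> tool-frame rows"""
    a=np.radians(start[2]);c,s=np.cos(a),np.sin(a)
    for x,y,w in targets:
        d=np.array([x-start[0],y-start[1]]); print([round(c*d[0]+s*d[1],1),round(s*d[0]-c*d[1],1)],'turn',round(start[2]-w,1))
def arc(C,r,th,off,sgn=1,dr=0):
    """tool-x face pushing knob at angle th; sgn +1 CCW"""
    t=np.radians(th);u=np.array([np.cos(t),np.sin(t)]);n=sgn*np.array([-u[1],u[0]])
    p=np.array(C)+(r+dr)*u-off*n; return p[0],p[1],th+sgn*90
E
python3 - <<'E'
from h import *
C=(534.5,-231.5);S=(535.4,-280.1,32.0)
A=lambda t:arc(C,42,t,17)
for k in range(-58,12,15):
    st=S if k==-58 else A(k)
    rows(st,[A(k+i) for i in (3,6,9,12,15)]);print()
E
```

```text
[np.float64(10.2), np.float64(1.1)] turn -3.0
[np.float64(12.5), np.float64(1.9)] turn -6.0
[np.float64(14.8), np.float64(2.5)] turn -9.0
[np.float64(17.1), np.float64(2.9)] turn -12.0
[np.float64(19.4), np.float64(3.3)] turn -15.0

[np.float64(2.2), np.float64(0.8)] turn -3
[np.float64(4.5), np.float64(1.5)] turn -6
[np.float64(6.8), np.float64(2.1)] turn -9
[np.float64(9.1), np.float64(2.6)] turn -12
[np.float64(11.4), np.float64(3.0)] turn -15

[np.float64(2.2), np.float64(0.8)] turn -3
[np.float64(4.5), np.float64(1.5)] turn -6
[np.float64(6.8), np.float64(2.1)] turn -9
[np.float64(9.1), np.float64(2.6)] turn -12
[np.float64(11.4), np.float64(3.0)] turn -15

[np.float64(2.2), np.float64(0.8)] turn -3
[np.float64(4.5), np.float64(1.5)] turn -6
[np.float64(6.8), np.float64(2.1)] turn -9
[np.float64(9.1), np.float64(2.6)] turn -12
[np.float64(11.4), np.float64(3.0)] turn -15

[np.float64(2.2), np.float64(0.8)] turn -3
[np.float64(4.5), np.float64(1.5)] turn -6
[np.float64(6.8), np.float64(2.1)] turn -9
[np.float64(9.1), np.float64(2.6)] turn -12
[np.float64(11.4), np.float64(3.0)] turn -15
```

carry_out([
  {"offset":[5,0,2],"turn":0},
  {"offset":[8,0.5,2],"turn":0},
  {"offset":[10.2,1,2],"turn":-3},
  {"offset":[12.5,2,2],"turn":-6},
  {"offset":[14.8,2.5,2],"turn":-9},
])

```text
time_s: 2.6
tcp_pos: [549.1, -273.9, 259.9]
ee_rot: [0.936, 0.352, -0.0, 0.001]
wrist_force: [-2.3, -2.8, 2.2]
finger_gap: -0.2
finger_force: 1.4
```

carry_out([
  {"offset":[2.2,0.8,0],"turn":-3},
  {"offset":[4.5,1.5,0],"turn":-6},
  {"offset":[6.8,2.1,0],"turn":-9},
  {"offset":[9.1,2.6,0],"turn":-12},
  {"offset":[11.4,3,0],"turn":-15},
])

```text
time_s: 3.1
tcp_pos: [559.6, -268.8, 259.9]
ee_rot: [0.882, 0.471, -0.001, 0.001]
wrist_force: [-1.7, -2.3, 1.7]
finger_gap: -0.1
finger_force: 1.5
```

carry_out([
  {"offset":[2.2,0.8,0],"turn":-3},
  {"offset":[4.5,1.5,0],"turn":-6},
  {"offset":[6.8,2.1,0],"turn":-9},
  {"offset":[9.1,2.6,0],"turn":-12},
  {"offset":[11.4,3,0],"turn":-15},
])

```text
time_s: 3.6
tcp_pos: [568.4, -261.2, 259.9]
ee_rot: [0.813, 0.582, -0.001, 0.001]
wrist_force: [-1.9, -2.7, 2.0]
finger_gap: 0.2
finger_force: 1.6
```

carry_out([
  {"offset":[2.2,0.8,0],"turn":-3},
  {"offset":[4.5,1.5,0],"turn":-6},
  {"offset":[6.8,2.1,0],"turn":-9},
  {"offset":[9.1,2.6,0],"turn":-12},
  {"offset":[11.4,3,0],"turn":-15},
])

```text
time_s: 4.1
tcp_pos: [574.9, -251.5, 259.9]
ee_rot: [0.73, 0.683, -0.001, 0.001]
wrist_force: [-1.7, -3.8, 2.0]
finger_gap: -0.4
finger_force: 1.7
```

carry_out([
  {"offset":[2.2,0.8,0],"turn":-3},
  {"offset":[4.5,1.5,0],"turn":-6},
  {"offset":[4.5,1.5,0],"turn":-6},
])

```text
time_s: 4.4
tcp_pos: [576.9, -246.9, 259.8]
ee_rot: [0.694, 0.72, -0.001, 0.001]
wrist_force: [-0.7, -2.9, 2.7]
finger_gap: 0.0
finger_force: 1.6
```

```bash
python3 - <<'E'
from h import *
o=brief();w=vision.snapshot('wrist');cv2.imwrite('pics/w2.png',w[:,:,::-1])
cv2.imwrite('pics/w2v.png',cv2.resize(w,(768,576),interpolation=cv2.INTER_CUBIC)[:,:,::-1])
b=[x for x in blobs(w,(100,80,30),(125,255,255),30)];print(b,wproj(o,(534.5,-231.5,76)))
E
```

```text
t 4.4 [ 576.9 -246.9  259.8] F [-0.7 -2.9  2.7] yaw 92.07 gap 0.0 j [-0.49  0.32  1.38 -0.    1.43 -0.53]
[(np.int32(1730), [200, 195, 75, 49], [247.1, 214.7])] [183.2 213.2]
```

Lever now at about 2°, with the stop at about 7°. Continue in small steps until the force rises.

carry_out([
  {"offset":[1.5,0.5,0],"turn":-2},
  {"offset":[3,1,0],"turn":-4},
  {"offset":[3,1,0],"turn":-4},
])

```text
time_s: 4.75
tcp_pos: [577.9, -243.8, 259.6]
ee_rot: [0.669, 0.743, -0.0, 0.001]
wrist_force: [-0.1, -2.8, 2.3]
finger_gap: 0.1
finger_force: 1.7
```

carry_out([
  {"offset":[1,0,0],"turn":0},
  {"offset":[1,0,0],"turn":0},
])

```text
time_s: 4.95
tcp_pos: [577.8, -243.0, 259.6]
ee_rot: [0.669, 0.743, -0.0, 0.002]
wrist_force: [-0.2, -4.8, 3.1]
finger_gap: -0.1
finger_force: 2.6
```

carry_out([
  {"offset":[1,0,0],"turn":0},
  {"offset":[1,0,0],"turn":0},
])

```text
time_s: 5.15
tcp_pos: [577.7, -242.5, 259.6]
ee_rot: [0.669, 0.743, -0.001, 0.002]
wrist_force: [-0.7, -7.5, 2.7]
finger_gap: 0.1
finger_force: 3.5
```

Stop reached (force 7.5 N, lever at about 8°). Back off and rise, then go to a viewing pose.

carry_out([
  {"offset":[-8,0,0],"turn":0},
  {"offset":[-16,0,0],"turn":0},
  {"offset":[-18,0,-30],"turn":0},
  {"offset":[-18,0,-70],"turn":8},
  {"offset":[-18,0,-100],"turn":16},
])

```text
time_s: 5.65
tcp_pos: [579.5, -259.2, 359.7]
ee_rot: [0.768, 0.641, 0.001, -0.001]
wrist_force: [0.7, -0.3, 0.5]
finger_gap: -0.1
finger_force: 0.0
```

```bash
python3 - <<'E'
from h import *
o=brief();S=(*o['tcp_pos'][:2],80.5);rows(S,[(430,-225,20)])
E
```

```text
t 5.65 [ 579.5 -259.2  359.7] F [ 0.7 -0.3  0.5] yaw 79.73 gap -0.1 j [-0.51  0.29  1.23  0.    1.63 -0.33]
[np.float64(9.1), np.float64(-153.1)] turn 60.5
```

carry_out([
  {"offset":[2,-35,0],"turn":8.5},
  {"offset":[4,-70,0],"turn":17},
  {"offset":[6,-105,0],"turn":25.5},
  {"offset":[9,-140,0],"turn":34},
  {"offset":[9,-153,0],"turn":42.5},
])

```text
time_s: 6.15
tcp_pos: [428.0, -222.9, 357.9]
ee_rot: [0.948, 0.319, -0.0, -0.002]
wrist_force: [0.3, -0.1, 0.1]
finger_gap: 0.0
finger_force: 0.0
```

carry_out([
  {"offset":[0,0,0],"turn":8.5},
  {"offset":[0,0,0],"turn":17},
  {"offset":[0,0,0],"turn":17},
  {"offset":[0,0,0],"turn":17},
])

```text
time_s: 6.55
tcp_pos: [430.2, -223.9, 358.2]
ee_rot: [0.984, 0.18, -0.0, -0.001]
wrist_force: [-0.0, -0.1, 0.8]
finger_gap: -0.3
finger_force: 0.0
```

```bash
python3 - <<'E'
from h import *
o=brief();w=vision.snapshot('wrist');cv2.imwrite('pics/w3.png',w[:,:,::-1])
np.save('o3.npy',np.r_[o['tcp_pos'],o['ee_rot']])
cv2.imwrite('pics/w3v.png',cv2.resize(w[:300,100:500],(800,600),interpolation=cv2.INTER_CUBIC)[:,:,::-1])
print([x for x in blobs(w,(0,150,80),(6,255,255))],[x for x in blobs(w,(174,120,80),(180,255,255))])
E
```

```text
t 6.55 [ 430.2 -223.9  358.2] F [-0.  -0.1  0.8] yaw 20.74 gap -0.3 j [-0.6  -0.04  1.6   0.    1.59  0.61]
[(np.int32(183), [238, 139, 12, 23], [244.0, 150.3]), (np.int32(58), [481, 246, 9, 8], [485.3, 249.7])] []
```

View pics/w3v.png

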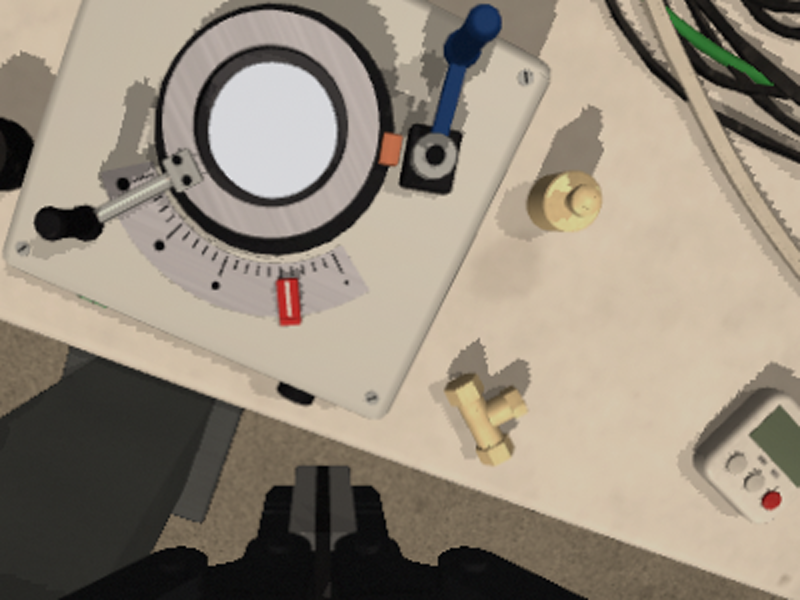

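Clamp lever now points to the back, released (knob top (487,17)); lever knob top (45,222), pointer on the steel arm, clip centre (288,302), ring centre about (273,124).

```bash
python3 - <<'E'
from h import *
a=np.load('o3.npy');o=dict(tcp_pos=a[:3],ee_rot=a[3:])
f=lambda U,V:((U+.5)/2-.5+100,(V+.5)/2-.5)
ring=wplane(o,f(273,123),77);
for n,p in dict(l=(162,123),r=(384,123),t=(273,8),b=(273,238)).items(): print(n,wplane(o,f(*p),77)-ring)
k=wplane(o,f(48,222),108);clip=wplane(o,f(288.5,302),56)
cax=wplane(o,f(435,156),76);ck=wplane(o,f(487,18),106)
print('ring',ring,'knob',k,ang(k,ring),np.hypot(*(k-ring)[:2]),'clip',clip,ang(clip,ring)%360,np.hypot(*(clip-ring)[:2]))
print('clamp',cax,ck,ang(ck,cax),np.hypot(*(ck-cax)[:2]))
print('clipline',ang(wplane(o,f(288,283),56),wplane(o,f(290,321),56))%360-0,'leverline',ang(wplane(o,f(100,214),74),wplane(o,f(168,180),74))%360)
E
```

```text
l [-14.8  40.7   0. ]
r [ 15.2 -40.1   0. ]
t [38.9 14.1  0. ]
b [-41.2 -14.7   0. ]
ring [ 522.2 -166.8   77. ] knob [ 460.3 -106.1  108. ] 135.56078906922127 86.69544394026717 clip [ 455.9 -196.    56. ] 203.76976388387396 72.44535871952053
clamp [ 533.4 -230.3   76. ] [ 576.3 -225.4  106. ] 6.516035018409311 43.17893004695691
clipline 23.110443230095285 leverline 134.74306997549655
```

```bash
python3 - <<'E'
from h import *
C=(521,-166.8)
def A(th,off=17):
    p=arc(C,86,th,off);return p[0],p[1],th-90
rows((430.2,-223.9,20.74),[A(135.5,27)]);print()
S=A(135.5,27);rows(S,[A(135.5+i) for i in (0,1,2.5,5,7.5)]);print()
rows(A(143),[A(143+i) for i in (2.5,5,7.5,10,12.5)])
E
```

```text
[np.float64(93.6), np.float64(-110.6)] turn -24.8

[np.float64(-10.0), np.float64(-0.0)] turn 0.0
[np.float64(-11.5), np.float64(-0.3)] turn -1.0
[np.float64(-13.8), np.float64(-0.7)] turn -2.5
[np.float64(-17.6), np.float64(-1.2)] turn -5.0
[np.float64(-21.4), np.float64(-1.5)] turn -7.5

[np.float64(-3.8), np.float64(-0.7)] turn -2.5
[np.float64(-7.6), np.float64(-1.2)] turn -5
[np.float64(-11.4), np.float64(-1.5)] turn -7.5
[np.float64(-15.2), np.float64(-1.6)] turn -10
[np.float64(-19.0), np.float64(-1.6)] turn -12.5
```

carry_out([
  {"offset":[28,-30,0],"turn":-7},
  {"offset":[56,-65,0],"turn":-14},
  {"offset":[84,-100,0],"turn":-20},
  {"offset":[94,-111,20],"turn":-25},
  {"offset":[94,-111,60],"turn":-25},
])

```text
time_s: 7.1
tcp_pos: [481.3, -85.0, 301.8]
ee_rot: [0.92, 0.391, 0.004, 0.002]
wrist_force: [1.2, -0.1, -0.1]
finger_gap: -0.1
finger_force: 0.0
```

```bash
python3 - <<'E'
from h import *
brief()
E
```

```text
t 7.1 [481.3 -85.  301.8] F [ 1.2 -0.1 -0.1] yaw 46.0 gap -0.1 j [-0.29 -0.01  1.68  0.    1.47  0.48]
```

carry_out([
  {"offset":[0,0,25],"turn":0},
  {"offset":[0,0,37],"turn":0},
  {"offset":[0,0,37],"turn":0},
  {"offset":[-4,0,37],"turn":0},
  {"offset":[-8,0,37],"turn":0},
])

```text
time_s: 7.6
tcp_pos: [474.1, -93.4, 263.7]
ee_rot: [0.922, 0.387, 0.001, 0.001]
wrist_force: [0.3, -0.0, -0.0]
finger_gap: -0.0
finger_force: 0.0
```

carry_out([
  {"offset":[-2,0,0],"turn":0},
  {"offset":[-3.5,-0.3,0],"turn":-1},
  {"offset":[-5.8,-0.7,0],"turn":-2.5},
  {"offset":[-9.6,-1.2,0],"turn":-5},
  {"offset":[-13.4,-1.5,0],"turn":-7.5},
])

```text
time_s: 8.1
tcp_pos: [463.6, -101.3, 263.0]
ee_rot: [0.894, 0.448, 0.002, 0.001]
wrist_force: [1.4, 1.3, 2.1]
finger_gap: -0.0
finger_force: 1.0
```

carry_out([
  {"offset":[-3.8,-0.7,1],"turn":-2.5},
  {"offset":[-7.6,-1.2,1],"turn":-5},
  {"offset":[-11.4,-1.5,1],"turn":-7.5},
  {"offset":[-15.2,-1.6,1],"turn":-10},
  {"offset":[-19,-1.6,1],"turn":-12.5},
])

```text
time_s: 8.6
tcp_pos: [450.6, -115.4, 261.7]
ee_rot: [0.84, 0.542, 0.001, 0.0]
wrist_force: [1.1, 2.8, 2.0]
finger_gap: 0.6
finger_force: 1.0
```

carry_out([
  {"offset":[-3.8,-0.7,0],"turn":-2.5},
  {"offset":[-7.6,-1.2,0],"turn":-5},
  {"offset":[-11.4,-1.5,0],"turn":-7.5},
  {"offset":[-15.2,-1.6,0],"turn":-10},
  {"offset":[-19,-1.6,0],"turn":-12.5},
])

```text
time_s: 9.1
tcp_pos: [441.2, -132.0, 261.6]
ee_rot: [0.776, 0.631, 0.001, 0.0]
wrist_force: [-0.4, 2.0, 1.9]
finger_gap: 0.0
finger_force: 1.0
```

carry_out([
  {"offset":[-3.8,-0.7,0],"turn":-2.5},
  {"offset":[-7.6,-1.2,0],"turn":-5},
  {"offset":[-11.4,-1.5,0],"turn":-7.5},
  {"offset":[-15.2,-1.6,0],"turn":-10},
  {"offset":[-19,-1.6,0],"turn":-12.5},
])

```text
time_s: 9.6
tcp_pos: [435.5, -150.3, 261.4]
ee_rot: [0.703, 0.711, 0.001, -0.0]
wrist_force: [-0.8, 2.1, 2.0]
finger_gap: -0.2
finger_force: 1.0
```

carry_out([
  {"offset":[-3.8,-0.7,0],"turn":-2.5},
  {"offset":[-7.6,-1.2,0],"turn":-5},
  {"offset":[-11.4,-1.5,0],"turn":-7.5},
  {"offset":[-15.2,-1.6,0],"turn":-10},
  {"offset":[-19,-1.6,0],"turn":-12.5},
])

```text
time_s: 10.1
tcp_pos: [434.0, -169.3, 261.3]
ee_rot: [0.621, 0.784, 0.0, -0.0]
wrist_force: [-0.2, 0.1, 0.8]
finger_gap: 0.0
finger_force: 1.0
```

```bash
python3 - <<'E'
from h import *
o=brief();w=vision.snapshot('top');cv2.imwrite('pics/t4.png',w[:,:,::-1])
C=np.array((521,-166.8));x,y=o['tcp_pos'][:2];R=Ro.from_quat(o['ee_rot']).as_matrix()
k=o['tcp_pos']-17*R[:,0];print('knob',k,ang(k,C)%360,np.hypot(*(k[:2]-C)))
E
```

```text
t 10.1 [ 434.  -169.3  261.3] F [-0.2  0.1  0.8] yaw 103.2 gap 0.0 j [-0.49 -0.02  1.78  0.    1.39 -0.72]
knob [ 437.88337077 -185.87674164  261.32641674] 192.92651903725184 85.27775868214073
```

carry_out([
  {"offset":[-3.8,-0.7,0],"turn":-2.5},
  {"offset":[-7.6,-1.2,0],"turn":-5},
  {"offset":[-11.4,-1.5,0],"turn":-7.5},
  {"offset":[-12.2,-1.5,0],"turn":-8},
  {"offset":[-12.2,-1.5,0],"turn":-8},
])

```text
time_s: 10.65
tcp_pos: [435.4, -181.6, 261.0]
ee_rot: [0.566, 0.824, 0.0, 0.0]
wrist_force: [-1.1, 1.6, 0.8]
finger_gap: 0.1
finger_force: 0.5
```

carry_out([
  {"offset":[8,0,0],"turn":0},
  {"offset":[20,0,0],"turn":0},
  {"offset":[24,0,-30],"turn":0},
  {"offset":[24,0,-70],"turn":8},
  {"offset":[24,0,-97],"turn":16},
])

```text
time_s: 11.15
tcp_pos: [426.7, -158.2, 360.1]
ee_rot: [0.677, 0.736, 0.0, 0.001]
wrist_force: [1.8, -0.7, 0.9]
finger_gap: 0.4
finger_force: 0.0
```

```bash
python3 - <<'E'
from h import *
o=brief();yaw=np.degrees(np.arctan2(*Ro.from_quat(o['ee_rot']).as_matrix()[[1,0],0]))
rows((*o['tcp_pos'][:2],yaw),[(430,-224,20.7),(415,-224,20.7)])
E
```

```text
t 11.15 [ 426.7 -158.2  360.1] F [ 1.8 -0.7  0.9] yaw 94.77 gap 0.4 j [-0.48 -0.11  1.66  0.    1.6  -0.56]
[np.float64(-65.9), np.float64(-2.1)] turn 74.1
[np.float64(-64.6), np.float64(-17.1)] turn 74.1
```

carry_out([
  {"offset":[-40,4,0],"turn":0},
  {"offset":[-80,8,0],"turn":0},
  {"offset":[-120,12,0],"turn":0},
  {"offset":[-134,14,0],"turn":0},
  {"offset":[-134,14,0],"turn":0},
])

```text
time_s: 11.65
tcp_pos: [452.7, -292.2, 357.1]
ee_rot: [0.676, 0.737, -0.0, -0.001]
wrist_force: [-0.3, 0.6, -0.3]
finger_gap: -0.2
finger_force: 0.0
```

carry_out([
  {"offset":[0,0,0],"turn":0},
  {"offset":[0,0,0],"turn":0},
])

```text
time_s: 11.85
tcp_pos: [452.6, -289.9, 357.8]
ee_rot: [0.675, 0.738, 0.0, -0.0]
wrist_force: [-0.4, 0.4, 0.2]
finger_gap: 0.1
finger_force: 0.0
```

```bash
python3 - <<'E'
from h import *
o=brief();w=vision.snapshot('wrist');cv2.imwrite('pics/w5.png',w[:,:,::-1])
np.save('o5.npy',np.r_[o['tcp_pos'],o['ee_rot']])
u=wproj(o,(449,-198,65)).astype(int);print(u)
x0,y0=max(0,u[0]-80),max(0,u[1]-60);print(x0,y0)
cv2.imwrite('pics/w5v.png',cv2.resize(w[y0:y0+120,x0:x0+160],None,fx=5,fy=5,interpolation=cv2.INTER_CUBIC)[:,:,::-1])
E
```

```text
t 11.85 [ 452.6 -289.9  357.8] F [-0.4  0.4  0.2] yaw 95.14 gap 0.1 j [-0.68  0.07  1.48  0.    1.59 -0.77]
[266  83]
186 23
```

View pics/w5v.png

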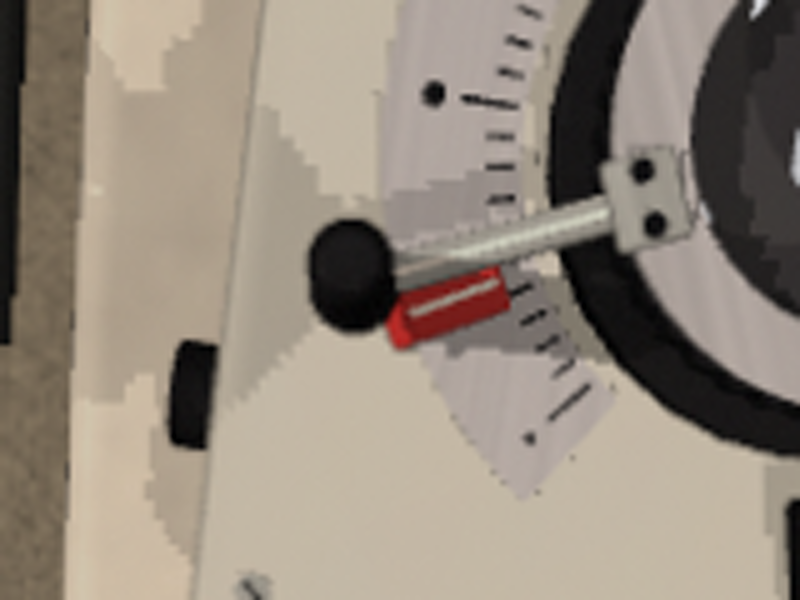

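Lever arm centreline runs (400,268)→(608,210); clip centre (453,300) with white line (410,314)→(497,284): a few degrees still to go.

```bash
python3 - <<'E'
from h import *
a=np.load('o5.npy');o=dict(tcp_pos=a[:3],ee_rot=a[3:])
f=lambda U,V:((U+.5)/5-.5+186,(V+.5)/5-.5+23)
C=np.array([521,-166.8])
A=wplane(o,f(400,268),74);B=wplane(o,f(608,210),74);clip=wplane(o,f(453,299),56);k=wplane(o,f(350,275),108)
c1=wplane(o,f(410,314),56);c2=wplane(o,f(497,284),56);print('cliplines',c1,c2,(c1+c2)/2,ang(c1,c2)%360)
print(A,B,'lever dir',ang(A,B)%360,'clip',clip,'knob',k)
d=(A-B)[:2];d/=np.hypot(*d);n=np.array([-d[1],d[0]]);e=(clip-B)[:2]@n;print('perp ccw dist clip from lever line mm',e,'deg',np.degrees(e/70))
for q in(A,k,clip): print(ang(q,C)%360,np.hypot(*(q[:2]-C)))
w=cv2.cvtColor(cv2.imread('pics/w5.png'),cv2.COLOR_BGR2GRAY)
for x in (206+62,206+68,206+74,206+80,206+86): print(x,w[60:90,x-0].tolist())
E
```

```text
cliplines [ 449.9 -198.7   56. ] [ 464.1 -192.5   56. ] [ 457.  -195.6   56. ] 203.5870305251281
[ 447.4 -193.3   74. ] [ 479.1 -181.5   74. ] lever dir 200.4172667862746 clip [ 456.9 -195.6   56. ] knob [ 440.5 -198.3  108. ]
perp ccw dist clip from lever line mm 5.469624553802925 deg 4.476948606486196
199.8016329472345 78.2253795133012
201.3706222693432 86.44362324659929
204.1942868468276 70.27268317063182
268 [163, 143, 143, 143, 143, 144, 143, 144, 144, 145, 145, 160, 149, 146, 117, 112, 138, 113, 99, 98, 79, 56, 55, 60, 93, 125, 81, 53, 51, 53]
274 [143, 144, 143, 145, 144, 145, 145, 144, 145, 158, 150, 143, 151, 160, 147, 123, 102, 98, 86, 55, 56, 57, 95, 141, 95, 56, 56, 56, 55, 63]
280 [142, 142, 141, 142, 142, 141, 142, 152, 146, 132, 149, 153, 188, 191, 159, 113, 93, 61, 56, 56, 132, 143, 68, 57, 55, 56, 54, 64, 106, 113]
286 [146, 141, 79, 97, 144, 152, 168, 159, 150, 154, 183, 207, 174, 146, 130, 77, 99, 93, 78, 66, 53, 55, 58, 56, 54, 74, 112, 112, 112, 113]
292 [157, 156, 160, 183, 183, 171, 144, 154, 164, 193, 182, 147, 137, 96, 146, 173, 173, 130, 115, 92, 66, 112, 115, 115, 116, 112, 28, 71, 115, 114]
```

About 4° remain. Go back behind the knob and push about 3° more.

```bash
python3 - <<'E'
from h import *
C=(521,-166.8)
def A(th,off=17):
    p=arc(C,86,th,off);return p[0],p[1],th-90
o=brief()
rows((452.6,-289.9,95.1),[A(201,17+14)]);print(A(201,31));print()
rows(A(201,17+14),[A(201,17),A(202),A(203),A(204),A(204)])
E
```

```text
t 11.9 [ 452.6 -290.   357.9] F [-0.   0.5  0.1] yaw 95.15 gap -0.2 j [-0.68  0.07  1.48  0.    1.59 -0.77]
[np.float64(122.8), np.float64(-12.1)] turn -15.9
(np.float64(429.60267688533634), np.float64(-168.6786504394826), 111)

[np.float64(-14.0), np.float64(-0.0)] turn 0
[np.float64(-15.5), np.float64(-0.3)] turn -1
[np.float64(-17.0), np.float64(-0.5)] turn -2
[np.float64(-18.5), np.float64(-0.8)] turn -3
[np.float64(-18.5), np.float64(-0.8)] turn -3
```

carry_out([
  {"offset":[40,-4,0],"turn":-6},
  {"offset":[80,-8,0],"turn":-12},
  {"offset":[115,-12,0],"turn":-16},
  {"offset":[123,-12,15],"turn":-16},
  {"offset":[123,-12,50],"turn":-16},
])

```text
time_s: 12.4
tcp_pos: [430.4, -167.9, 311.4]
ee_rot: [0.564, 0.826, 0.001, 0.005]
wrist_force: [0.6, -1.5, -0.4]
finger_gap: -0.4
finger_force: 0.0
```

carry_out([
  {"offset":[0,0,30],"turn":0},
  {"offset":[0,0,47],"turn":0},
  {"offset":[0,0,47],"turn":0},
  {"offset":[0,0,47],"turn":0},
])

```text
time_s: 12.8
tcp_pos: [429.9, -169.4, 261.3]
ee_rot: [0.566, 0.825, 0.0, 0.0]
wrist_force: [0.1, 0.2, 0.5]
finger_gap: -0.2
finger_force: 0.0
```

```bash
python3 - <<'E'
from h import *
C=(521,-166.8)
def A(th,off=17):
    p=arc(C,86,th,off);return p[0],p[1],th-90
o=brief();yaw=np.degrees(np.arctan2(*Ro.from_quat(o['ee_rot']).as_matrix()[[1,0],0]))
rows((*o['tcp_pos'][:2],yaw),[A(200,18),A(201),A(202),A(203),A(204)])
E
```

```text
t 12.8 [ 429.9 -169.4  261.3] F [0.1 0.2 0.5] yaw 111.11 gap -0.2 j [-0.5  -0.03  1.78  0.    1.39 -0.87]
[np.float64(-10.7), np.float64(0.3)] turn 1.1
[np.float64(-13.2), np.float64(-0.0)] turn 0.1
[np.float64(-14.7), np.float64(-0.3)] turn -0.9
[np.float64(-16.2), np.float64(-0.6)] turn -1.9
[np.float64(-17.7), np.float64(-0.8)] turn -2.9
```

carry_out([
  {"offset":[-10.7,0,0],"turn":0},
  {"offset":[-13.2,0,0],"turn":0},
  {"offset":[-14.7,-0.3,0],"turn":-1},
  {"offset":[-16.2,-0.6,0],"turn":-2},
  {"offset":[-17.7,-0.8,0],"turn":-3},
])

```text
time_s: 13.3
tcp_pos: [435.6, -187.0, 261.1]
ee_rot: [0.544, 0.839, 0.0, 0.0]
wrist_force: [-0.6, 2.4, 1.5]
finger_gap: 0.1
finger_force: 0.9
```

carry_out([
  {"offset":[0,0,0],"turn":0},
  {"offset":[0,0,0],"turn":0},
])

```text
time_s: 13.5
tcp_pos: [435.4, -187.0, 260.7]
ee_rot: [0.544, 0.839, -0.0, 0.0]
wrist_force: [-0.1, -0.4, 0.5]
finger_gap: 0.2
finger_force: 0.1
```

carry_out([
  {"offset":[10,0,0],"turn":0},
  {"offset":[22,0,0],"turn":0},
  {"offset":[24,0,-30],"turn":3},
  {"offset":[24,0,-70],"turn":11},
  {"offset":[24,0,-97],"turn":19},
])

```text
time_s: 14.0
tcp_pos: [425.3, -164.0, 360.0]
ee_rot: [0.677, 0.736, 0.0, 0.001]
wrist_force: [0.3, -1.3, 0.3]
finger_gap: -0.3
finger_force: 0.0
```

carry_out([
  {"offset":[-40,4,0],"turn":0},
  {"offset":[-80,8,0],"turn":0},
  {"offset":[-110,11,0],"turn":0},
  {"offset":[-125,14,0],"turn":0},
  {"offset":[-125,14,0],"turn":0},
])

```text
time_s: 14.5
tcp_pos: [450.7, -288.9, 357.1]
ee_rot: [0.676, 0.737, -0.0, -0.001]
wrist_force: [0.1, -0.9, 0.1]
finger_gap: 0.2
finger_force: 0.0
```

carry_out([
  {"offset":[0,0,0],"turn":0},
  {"offset":[0,0,0],"turn":0},
  {"offset":[0,0,0],"turn":0},
])

```text
time_s: 14.8
tcp_pos: [450.6, -287.0, 358.0]
ee_rot: [0.675, 0.738, 0.0, 0.0]
wrist_force: [0.2, -0.1, -0.1]
finger_gap: -0.2
finger_force: 0.0
```

```bash
python3 - <<'E'
from h import *
o=brief();w=vision.snapshot('wrist');cv2.imwrite('pics/w6.png',w[:,:,::-1])
np.save('o6.npy',np.r_[o['tcp_pos'],o['ee_rot']])
u=wproj(o,(457,-195.6,65)).astype(int)
x0,y0=max(0,u[0]-50),max(0,u[1]-38);print(u,x0,y0)
cv2.imwrite('pics/w6v.png',cv2.resize(w[y0:y0+75,x0:x0+100],None,fx=8,fy=8,interpolation=cv2.INTER_CUBIC)[:,:,::-1])
E
```

```text
t 14.8 [ 450.6 -287.   358. ] F [ 0.2 -0.1 -0.1] yaw 95.14 gap -0.2 j [-0.67  0.07  1.49  0.    1.59 -0.76]
[278  85] 228 47
```

View pics/w6v.png

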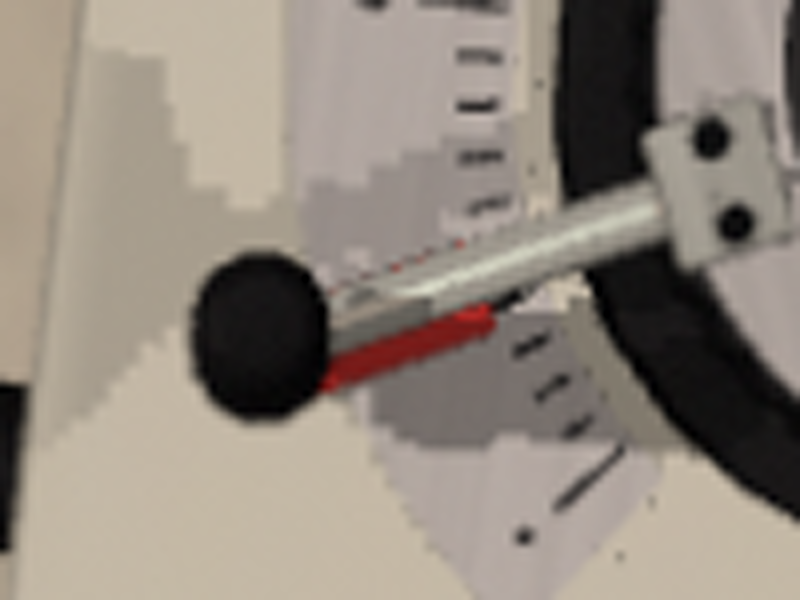

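The arm almost covers the clip: red sliver below, (410,345), a hairline above, (420,258). Parallax matters now, so I'll put the camera vertically above the clip.

carry_out([
  {"offset":[21,15,0],"turn":0},
  {"offset":[21,15,0],"turn":0},
  {"offset":[21,15,0],"turn":0},
  {"offset":[21,15,0],"turn":0},
])

```text
time_s: 15.25
tcp_pos: [463.5, -266.0, 357.8]
ee_rot: [0.675, 0.738, -0.0, 0.0]
wrist_force: [-0.1, 0.0, -0.5]
finger_gap: 0.2
finger_force: 0.0
```

```bash
python3 - <<'E'
from h import *
o=brief();w=vision.snapshot('wrist');cv2.imwrite('pics/w7.png',w[:,:,::-1])
np.save('o7.npy',np.r_[o['tcp_pos'],o['ee_rot']])
R=Ro.from_quat(o['ee_rot']).as_matrix();c,d=wray(o,(261,109));print('cam',c.round(1),d.round(3))
print(wproj(o,(457,-195.6,56)),wproj(o,(457,-195.6,74)))
u=wproj(o,(457,-195.6,65)).astype(int)
x0,y0=max(0,u[0]-50),max(0,u[1]-38);print(u,x0,y0)
cv2.imwrite('pics/w7v.png',cv2.resize(w[y0:y0+75,x0:x0+100],None,fx=8,fy=8,interpolation=cv2.INTER_CUBIC)[:,:,::-1])
a=np.load('o6.npy');o6=dict(tcp_pos=a[:3],ee_rot=a[3:]);
for P in[(449.9,-198.7),(457,-195.6),(464.1,-192.5)]: print('w6 crop8',[(wproj(o6,(*P,z))-[228,47]+.5)*8-.5 for z in(56,74)],'w7',[(wproj(o,(*P,z))-[x0,y0]+.5)*8-.5 for z in(56,74)])
E
```

```text
t 15.25 [ 463.5 -266.   357.8] F [-0.1  0.  -0.5] yaw 95.07 gap 0.2 j [-0.63  0.07  1.49 -0.    1.59 -0.72]
cam [ 457.1 -195.4  326.5] [ 0.00e+00  1.00e-03 -1.04e+00]
[260.8 109.5] [260.8 109.6]
[260 109] 210 71
w6 crop8 [array([335.5, 339.5]), array([340.3, 327.5])] w7 [array([341.9, 335.5]), array([337.1, 337.1])]
w6 crop8 [array([404.3, 315.5]), array([414.7, 301.9])] w7 [array([409.9, 311.5]), array([409.9, 312.3])]
w6 crop8 [array([473.9, 292.3]), array([489.1, 277.1])] w7 [array([477.9, 288.3]), array([482.7, 286.7])]
```

View pics/w7v.png

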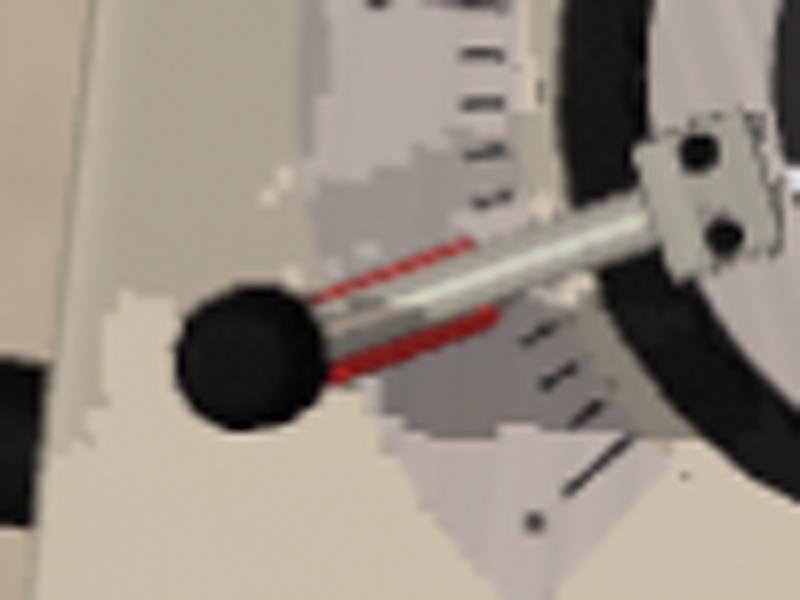

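Now the red shows on both sides of the arm, upper sliver (400,265) thinner than the lower (420,345): well under 1 mm off. Measuring numerically.

```bash
python3 - <<'E'
from h import *
w=cv2.imread('pics/w7.png').astype(float)
red=w[:,:,2]-np.maximum(w[:,:,0],w[:,:,1])
for x in range(252,270,2):
    c=red[95:120,x]; print(x,c.astype(int).tolist())
E
```

```text
252 [9, 9, 9, 9, 9, 10, 9, 10, 10, 10, 9, 49, 100, 24, 5, 6, 11, 9, 5, 4, 26, 76, 120, 110, 17]
254 [10, 10, 10, 10, 10, 9, 10, 10, 10, 9, 28, 79, 25, 4, 4, 10, 11, 6, 3, 3, 61, 89, 89, 13, 9]
256 [10, 10, 10, 8, 8, 9, 11, 11, 10, 17, 87, 56, 13, 5, 7, 12, 7, 4, 4, 47, 90, 90, 42, 13, 12]
258 [9, 9, 9, 9, 9, 9, 10, 10, 9, 63, 84, 20, 5, 4, 11, 8, 4, 3, 21, 81, 95, 63, 10, 8, 7]
260 [9, 10, 10, 10, 10, 10, 10, 10, 47, 97, 28, 6, 6, 1, 7, 5, 4, 13, 68, 93, 87, 18, 7, 7, 6]
262 [9, 9, 10, 10, 10, 9, 10, 27, 98, 48, 9, 6, 2, 0, 2, 3, 4, 56, 91, 90, 22, 8, 7, 7, 7]
264 [10, 9, 9, 10, 10, 10, 17, 82, 58, 12, 5, 4, 0, 2, 5, 5, 31, 86, 91, 49, 10, 7, 7, 7, 7]
266 [10, 9, 10, 11, 11, 10, 58, 89, 23, 5, 4, 0, 1, 4, 5, 19, 67, 91, 62, 12, 6, 7, 8, 8, 8]
268 [9, 9, 11, 12, 11, 31, 77, 30, 6, 6, 1, 2, 4, 7, 5, 55, 91, 87, 20, 8, 8, 7, 8, 7, 8]
```

Offset is about 0.4 mm (0.3°), good enough. Now I'll plan the clamp push-back, with the bottle clearance.

```bash
python3 - <<'E'
from h import *
a=cv2.imread('pics/top0.png')[:,:,::-1]
b=[x for x in blobs(a,(18,120,60),(30,255,255),40) if 260<x[2][0]<300];print(b)
for x in b:
    bc=onplane('top',x[2],112);print('bottle',bc)
C=(534,-231)
def A(th,off=17,dr=-3):
    p=arc(C,42,th,off,-1,dr);return p[0],p[1],th+90
P=A(7.5,22);print(P);rows((463.5,-266,95.07),[P]);print()
rows(A(7.5,22),[A(7.5,19),A(7.5,17),A(5),A(2),A(-1)]);print()
rows(A(-1),[A(-1-i) for i in(3,6,9,12,15)])
E
```

```text
[(np.int32(186), [276, 144, 15, 15], [282.8, 150.8])]
bottle [ 644.49785263 -190.14973589  112.        ]
(np.float64(569.7947733647375), np.float64(-204.09769155319418), 97.5)
[np.float64(52.3), np.float64(111.3)] turn -2.4

[np.float64(-3.0), np.float64(0.0)] turn 0.0
[np.float64(-5.0), np.float64(0.0)] turn 0.0
[np.float64(-6.7), np.float64(0.7)] turn 2.5
[np.float64(-8.8), np.float64(1.4)] turn 5.5
[np.float64(-11.0), np.float64(2.1)] turn 8.5

[np.float64(-2.1), np.float64(0.8)] turn 3
[np.float64(-4.2), np.float64(1.6)] turn 6
[np.float64(-6.3), np.float64(2.2)] turn 9
[np.float64(-8.5), np.float64(2.7)] turn 12
[np.float64(-10.7), np.float64(3.1)] turn 15
```

The bottle is 70 mm away, so there is ample room.

carry_out([
  {"offset":[15,35,0],"turn":0},
  {"offset":[32,70,0],"turn":0},
  {"offset":[50,105,0],"turn":-2},
  {"offset":[54,111,10],"turn":-2.5},
  {"offset":[54,111,50],"turn":-2.5},
])

```text
time_s: 15.8
tcp_pos: [571.7, -202.4, 312.3]
ee_rot: [0.658, 0.753, 0.001, 0.006]
wrist_force: [0.3, -0.8, 0.5]
finger_gap: -0.2
finger_force: 0.0
```

carry_out([
  {"offset":[0,0,30],"turn":0},
  {"offset":[0,0,47],"turn":0},
  {"offset":[0,0,47],"turn":0},
  {"offset":[0,0,47],"turn":0},
])

```text
time_s: 16.2
tcp_pos: [569.2, -203.0, 260.7]
ee_rot: [0.659, 0.752, -0.0, -0.0]
wrist_force: [0.1, -0.2, 0.8]
finger_gap: 0.1
finger_force: 0.0
```

```bash
python3 - <<'E'
from h import *
C=(534,-231)
def A(th,off=17,dr=-3):
    p=arc(C,42,th,off,-1,dr);return p[0],p[1],th+90
o=brief();yaw=np.degrees(np.arctan2(*Ro.from_quat(o['ee_rot']).as_matrix()[[1,0],0]))
rows((*o['tcp_pos'][:2],yaw),[A(7.5,19),A(7.5,17),A(5),A(2),A(-1)])
E
```

```text
t 16.2 [ 569.2 -203.   260.7] F [ 0.1 -0.2  0.8] yaw 97.51 gap 0.1 j [-0.44  0.28  1.44 -0.    1.42 -0.57]
[np.float64(-4.1), np.float64(0.5)] turn 0.0
[np.float64(-6.1), np.float64(0.5)] turn 0.0
[np.float64(-7.9), np.float64(1.2)] turn 2.5
[np.float64(-10.0), np.float64(1.9)] turn 5.5
[np.float64(-12.1), np.float64(2.6)] turn 8.5
```

carry_out([
  {"offset":[-4,0.5,0],"turn":0},
  {"offset":[-6,0.5,0],"turn":0},
  {"offset":[-8,1.2,0],"turn":2.5},
  {"offset":[-10,2,0],"turn":5.5},
  {"offset":[-12,2.6,0],"turn":8.5},
])

```text
time_s: 16.7
tcp_pos: [574.0, -213.5, 262.5]
ee_rot: [0.714, 0.701, 0.001, 0.0]
wrist_force: [-0.9, 3.2, 2.0]
finger_gap: -0.0
finger_force: 1.7
```

carry_out([
  {"offset":[-2.1,0.8,0],"turn":3},
  {"offset":[-4.2,1.6,0],"turn":6},
  {"offset":[-6.3,2.2,0],"turn":9},
  {"offset":[-8.5,2.7,0],"turn":12},
  {"offset":[-10.7,3.1,0],"turn":15},
])

```text
time_s: 17.2
tcp_pos: [577.2, -224.1, 262.6]
ee_rot: [0.799, 0.602, 0.002, 0.0]
wrist_force: [0.5, 3.6, 2.0]
finger_gap: 0.2
finger_force: 1.8
```

carry_out([
  {"offset":[-2.1,0.8,0],"turn":3},
  {"offset":[-4.2,1.6,0],"turn":6},
  {"offset":[-6.3,2.2,0],"turn":9},
  {"offset":[-8.5,2.7,0],"turn":12},
  {"offset":[-10.7,3.1,0],"turn":15},
])

```text
time_s: 17.7
tcp_pos: [577.6, -235.2, 262.6]
ee_rot: [0.87, 0.492, 0.002, 0.001]
wrist_force: [1.7, 3.0, 1.1]
finger_gap: 0.1
finger_force: 2.0
```

carry_out([
  {"offset":[-2.1,0.8,0],"turn":3},
  {"offset":[-4.2,1.6,0],"turn":6},
  {"offset":[-6.3,2.2,0],"turn":9},
  {"offset":[-8.5,2.7,0],"turn":12},
  {"offset":[-10.7,3.1,0],"turn":15},
])

```text
time_s: 18.2
tcp_pos: [575.1, -246.2, 262.8]
ee_rot: [0.927, 0.374, 0.003, 0.001]
wrist_force: [3.4, 2.6, 0.1]
finger_gap: 0.2
finger_force: 2.3
```

carry_out([
  {"offset":[-2.1,0.8,0],"turn":3},
  {"offset":[-4.2,1.6,0],"turn":6},
  {"offset":[-4.2,1.6,0],"turn":6},
])

```text
time_s: 18.5
tcp_pos: [573.1, -250.6, 262.7]
ee_rot: [0.945, 0.326, 0.003, 0.001]
wrist_force: [4.0, 2.4, 1.2]
finger_gap: 0.3
finger_force: 2.4
```

carry_out([
  {"offset":[-2.1,0.8,0],"turn":3},
  {"offset":[-4.2,1.6,0],"turn":6},
  {"offset":[-5.6,2,0],"turn":8},
  {"offset":[-5.6,2,0],"turn":8},
])

```text
time_s: 18.9
tcp_pos: [569.8, -255.9, 262.7]
ee_rot: [0.966, 0.26, 0.002, 0.002]
wrist_force: [4.6, 0.7, 1.6]
finger_gap: -0.2
finger_force: 2.5
```

carry_out([
  {"offset":[-1,0.3,0],"turn":0},
  {"offset":[-1,0.3,0],"turn":0},
])

```text
time_s: 19.1
tcp_pos: [569.0, -256.6, 262.6]
ee_rot: [0.966, 0.26, 0.002, 0.002]
wrist_force: [4.4, 1.3, 2.4]
finger_gap: -0.0
finger_force: 2.5
```

carry_out([
  {"offset":[-1,0,0],"turn":0},
  {"offset":[-1,0,0],"turn":0},
])

```text
time_s: 19.3
tcp_pos: [568.2, -257.2, 262.6]
ee_rot: [0.966, 0.26, 0.002, 0.002]
wrist_force: [4.6, 1.0, 2.1]
finger_gap: -0.1
finger_force: 2.4
```

carry_out([
  {"offset":[-1,0,0],"turn":0},
  {"offset":[-1,0,0],"turn":0},
])

```text
time_s: 19.5
tcp_pos: [567.3, -257.8, 262.7]
ee_rot: [0.966, 0.26, 0.002, 0.002]
wrist_force: [5.8, 0.5, 1.6]
finger_gap: 0.3
finger_force: 2.5
```

carry_out([
  {"offset":[-1,0,0],"turn":0},
  {"offset":[-1,0,0],"turn":0},
])

```text
time_s: 19.7
tcp_pos: [566.6, -258.2, 262.7]
ee_rot: [0.966, 0.26, 0.003, 0.002]
wrist_force: [6.4, 1.1, 2.1]
finger_gap: 0.3
finger_force: 2.7
```

carry_out([
  {"offset":[-1,0,0],"turn":0},
  {"offset":[-1,0,0],"turn":0},
])

```text
time_s: 19.9
tcp_pos: [566.2, -258.4, 262.7]
ee_rot: [0.966, 0.26, 0.003, 0.002]
wrist_force: [8.0, 1.8, 1.7]
finger_gap: 0.5
finger_force: 3.7
```

carry_out([
  {"offset":[-0.8,0,0],"turn":0},
  {"offset":[-0.8,0,0],"turn":0},
])

```text
time_s: 20.1
tcp_pos: [565.8, -258.6, 262.8]
ee_rot: [0.965, 0.26, 0.004, 0.002]
wrist_force: [9.2, 2.0, 0.8]
finger_gap: 0.0
finger_force: 4.4
```

Stop reached (9.4 N and rising with little motion). Back off, rise, and recheck from the same pose as before.

carry_out([
  {"offset":[8,0,0],"turn":0},
  {"offset":[20,0,0],"turn":0},
  {"offset":[22,0,-30],"turn":0},
  {"offset":[22,0,-70],"turn":-8},
  {"offset":[22,0,-95],"turn":-16},
])

```text
time_s: 20.6
tcp_pos: [583.3, -247.6, 358.2]
ee_rot: [0.919, 0.394, -0.0, 0.001]
wrist_force: [0.7, 0.1, 0.0]
finger_gap: 0.2
finger_force: 0.0
```

```bash
python3 - <<'E'
from h import *
o=brief();yaw=np.degrees(np.arctan2(*Ro.from_quat(o['ee_rot']).as_matrix()[[1,0],0]))
rows((*o['tcp_pos'][:2],yaw),[(463.5,-266,95.1)])
E
```

```text
t 20.6 [ 583.3 -247.6  358.2] F [0.7 0.1 0. ] yaw 46.43 gap 0.2 j [-0.49  0.29  1.23 -0.    1.62  0.27]
[np.float64(-95.9), np.float64(-74.2)] turn -48.7
```

carry_out([
  {"offset":[-30,-23,0],"turn":-8.5},
  {"offset":[-60,-46,0],"turn":-17},
  {"offset":[-85,-65,0],"turn":-25.5},
  {"offset":[-96,-74,0],"turn":-34},
  {"offset":[-96,-74,0],"turn":-42},
])

```text
time_s: 21.1
tcp_pos: [461.3, -265.8, 355.7]
ee_rot: [0.717, 0.697, -0.001, -0.001]
wrist_force: [-0.1, 0.7, -0.7]
finger_gap: -0.0
finger_force: 0.0
```

carry_out([
  {"offset":[0,0,0],"turn":-6},
  {"offset":[0,0,0],"turn":-6},
  {"offset":[0,0,0],"turn":-6},
  {"offset":[0,0,0],"turn":-6},
])

```text
time_s: 21.5
tcp_pos: [463.2, -265.5, 355.5]
ee_rot: [0.682, 0.731, -0.0, -0.0]
wrist_force: [0.3, -0.3, 0.3]
finger_gap: -0.4
finger_force: 0.0
```

```bash
python3 - <<'E'
from h import *
o=brief();w=save('wrist','w8.png').astype(float);t=save('top','t8.png')
u=wproj(o,(457,-195.6,56));print(u)
red=w[:,:,0]-np.maximum(w[:,:,1],w[:,:,2])
x0=int(u[0]);y0=int(u[1])
for x in range(x0-8,x0+9,2): print(x,red[y0-14:y0+13,x].astype(int).tolist())
print([b for b in blobs(w.astype(np.uint8),(100,80,30),(125,255,255),30)])
for n,a in(('t0',cv2.imread('pics/top0.png')[:,:,::-1]),('t8',t)): print(n,[b for b in blobs(a,(100,80,30),(125,255,255),5) if b[2][0]>250],[b[2] for b in blobs(a,(18,100,60),(30,255,255),20) if 260<b[2][0]<345])
# base/ring registration via small corner patches
A=cv2.imread('pics/top0.png',0);B=cv2.imread('pics/t8.png',0)
for (x,y) in [(229,177),(310,184),(305,255),(287,262),(207,235)]:
    T=A[y-9:y+10,x-9:x+10];r=cv2.matchTemplate(B[y-15:y+16,x-15:x+16],T,cv2.TM_CCOEFF_NORMED);_,m,_,l=cv2.minMaxLoc(r);print((x,y),l[0]-6,l[1]-6,round(m,2))
E
```

```text
t 21.5 [ 463.2 -265.5  355.5] F [ 0.3 -0.3  0.3] yaw 94.0 gap -0.4 j [-0.63  0.07  1.49 -0.    1.59 -0.7 ]
[259.9 110.4]
251 [9, 9, 11, 10, 9, 10, 10, 10, 11, 10, 10, 49, 100, 24, 5, 6, 10, 10, 5, 3, 13, 64, 124, 118, 22, 12, 12]
253 [10, 10, 9, 10, 10, 10, 10, 10, 10, 10, 35, 88, 24, 5, 3, 9, 10, 5, 4, 3, 61, 89, 85, 27, 9, 12, 13]
255 [9, 9, 9, 8, 9, 10, 11, 11, 10, 17, 92, 55, 12, 4, 7, 12, 7, 4, 4, 40, 89, 92, 54, 12, 12, 12, 11]
257 [9, 9, 9, 9, 10, 10, 10, 9, 13, 73, 69, 15, 5, 5, 11, 8, 5, 5, 20, 83, 95, 63, 10, 8, 7, 7, 7]
259 [10, 10, 10, 10, 11, 10, 10, 9, 60, 92, 22, 6, 3, 0, 6, 5, 4, 23, 72, 93, 87, 18, 7, 7, 8, 7, 8]
261 [9, 9, 9, 10, 10, 10, 8, 42, 92, 26, 5, 5, 2, 1, 2, 4, 4, 59, 90, 90, 21, 8, 7, 7, 8, 7, 7]
263 [8, 9, 10, 9, 10, 10, 31, 100, 57, 13, 6, 2, 0, 2, 5, 6, 40, 88, 92, 42, 10, 8, 8, 8, 7, 7, 7]
265 [10, 10, 11, 11, 11, 17, 83, 59, 11, 6, 4, 0, 3, 5, 6, 17, 77, 92, 59, 12, 7, 8, 7, 8, 8, 8, 8]
267 [9, 9, 12, 12, 12, 48, 85, 24, 6, 4, 1, 2, 6, 6, 32, 76, 94, 64, 13, 8, 8, 8, 7, 7, 8, 8, 8]
[(np.int32(649), [348, 168, 36, 54], [364.4, 199.0])]
t0 [(np.int32(40), [304, 193, 17, 11], [312.1, 198.4])] [[282.7, 150.7]]
t8 [(np.int32(39), [304, 194, 18, 11], [312.9, 199.2])] [[282.7, 150.7]]
(229, 177) -2 6 0.23
(310, 184) 0 1 0.94
(305, 255) -6 -6 0.47
(287, 262) 0 0 0.39
(207, 235) 1 0 0.94
```

```bash
python3 -c "
from workcell import sign_off
print(sign_off())"
```

```text
the job is handed in; nothing more can be done
None
```

The iris is stopped down to its preset and clamped again, and the job is handed in: the pointer stands about 0.4 mm (0.3°) from the middle of the red clip, the clamp lever was pushed back to its stop, pushing forces stayed below about 10 N, and I saw no sign that the base, clip or bystanders moved.

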